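# Snap one filter bay shut, draw the plate from the other and present it

### The arm

A 6-joint arm with a two-finger parallel gripper is mounted at the origin on a cart in front of the work surface, level with it; the furniture and walls round the work are solid. World frame = base frame: x ahead of the robot, y to its left, z up, the work surface at z = 0. Lengths are in m, angles in rad, forces in N, time in s.
With the tool pointing down it reaches from about 0.3 to 0.875 m from the base axis. Payload 6.4 kg.
Tool frame: the origin (TCP) lies at the very end of the fingers, on their centre line; the grasp point (between the pads) lies 19 mm behind it; z points along the fingers, y is the line along which they close (so a half turn about z gives the same grasp; the last joint's range is limited). The gripper opens to 85 mm and grips with 20 to 120 N. Pads are 22 mm wide; open, the fingers measure 114 mm over their backs; the gripper's body (76 mm by 85 mm) begins 54 mm behind the grasp point. The pads swing forward as they close: fully open they stand 13 mm farther back than shut.
Start: joints at [1.088, 0.181, 1.607, -0, 1.354, -0.206], TCP at [0.157, 0.553, 0.231] pointing down, gripper open.
Joint ranges: [-2.99, 2.99], [-0.89, 2.07], [0.3, 2.58], [-1.14, 4.28], [0, 2.63], [-3.12, 3.12]. Speed limits (rad/s): [2.57, 2.57, 3.01, 3.14, 3.14, 3.14].

### API

Orientations are given as a unit quaternion [w, x, y, z].
In Python, from bench import ctrl gives the robot as it stands.
- The arm moves only by the tool jog_arm, never from a script. Its argument "series" is a list that holds one entry, the list of rows, each a list of 7 numbers: the shift along the tool's x, y, z in mm, then the turn, a rotation vector about the tool's x, y, z in rad, then the finger opening in mm, from 0 to 85.4. In form: [[[tx, ty, tz, rx, ry, rz, gripper], ...]]. A call has exactly 10 rows; each row shifts and turns the commanded pose from where the row before left it, along the tool's axes as they then stand; what a row does not reach is not made up. A row lasts 1/10 s, in which the tool goes at most 50 mm and 8.59 degrees, less where a joint would pass 70% of its speed; a pose out of reach is approached as far as the arm can. A call with a gripper value outside its range is refused whole. The fingers move at their own pace and stop on an object; the grip force is fixed at half the most. Time passes only in rows, so rows that do not move let the fingers close, or fill a call up. It gives the time, the measured TCP pose, the force, the opening and the grip force at its end, in the units of the state.
- ctrl.get_obs(): the state, without advancing time (a new reading comes with each control period).
- ctrl.camera(name): name is "scene" or "top"; returns a dict with "frame" (384x512x3 uint8, blue, green, red), "z_map" (384x512 float32, m along the optical axis (not along the pixel's ray), 0 where there is no reading), "fx", "fy", "cx", "cy" (pixels), "xyz" and "rotation" of the camera in the world. Camera axes: x right, y down, z forward; pixel columns grow to the right and rows downward; lengths in m; the calibration is good to about 2 mm. A picture is of the moment at which its call begins.
- ctrl.hand_in(): hands the job in; it is judged then, once.
The state is a dict: "time_s": time; "q": joint angles; "dq": joint speeds; "joint_efforts": joint torques, N m; "eef_pos": TCP position; "eef_rot": TCP orientation; "wrist_force": force on the tool from outside, world axes, zero at the start; "torque": the same for the moment, N m; "opening": opening from 0.0 (shut) to 1.0 (fully open); "grasp_force": force on a finger pad.
Only numpy, scipy, OpenCV 4.12 (cv2) and the standard library are available. Lean on these libraries where they do the work, as an engineer would, in place of code of your own. Each camera call takes 0.05 s, during which the arm holds its last target. There are 200 camera calls.

### The job

Two blue-covered filter bays stand on the bench, one cover ajar and the other shut. First press the ajar cover down until its catch holds it fully shut; only then lift the shut cover by its black tongue and swing it fully back, and draw the filter plate up out of the slot beneath. Finish while still holding the plate in the gripper: upright, still, over the middle of the steel dish and with its lower edge at least 12 cm above the bench, touching nothing else; leave the dish and the other things on the bench where they are and the first cover shut.

Things in the scene. Friction and masses are not known exactly. Their poses are not given: they have to be found in the camera images.
- standby_bay: The bay whose cover stands ajar at the start; it is empty. Grey tub 120 x 110 x 50 mm fixed to the bench, blue hood cover 40 mm high on it, hinged at the rear (90 mm high shut). Origin: centre of the underside, on the bench; x runs front (black tongue) to rear (hinge, brass port), y left, z up. 
- standby_cover (a joint): Standby bay's cover angle, rad: 0 shut, grows as the front rises, stop at 1.8 (past upright). A stiff hinge (0.12 N m) holds the cover at any angle. A ball catch acts below 0.12 rad: pressed below 0.05 the cover snaps to 0 and is held; some 3 to 7 N at the front to press in or pull out. Starts at 0.35 to 0.6.
- standby_press (a point): point on the top face of the standby bay's cover, on its middle line 20 mm behind the front edge: a good place to push down. Shut, it lies 40 mm ahead (-x) of the bay's origin and 90 mm above the bench; while ajar it lies higher and further back, on an arc about the hinge axis (60 mm behind the origin, 50 mm above the bench), so follow it as it sinks.
- filter_bay: The bay shut at the start. The plate stands inside in a slot, centred 12 mm ahead (-x) of the origin, its top 26 mm above the rim. Grey tub 120 x 110 x 50 mm fixed to the bench, blue hood cover 40 mm high on it, hinged at the rear (90 mm high shut). Origin: centre of the underside, on the bench; x runs front (black tongue) to rear (hinge, brass port), y left, z up. 
- filter_cover (a joint): Filter bay's cover angle, rad: 0 shut, grows as the front rises, stop at 1.8 (past upright). A stiff hinge (0.12 N m) holds the cover at any angle. A ball catch acts below 0.12 rad: pressed below 0.05 the cover snaps to 0 and is held; some 3 to 7 N at the front to press in or pull out. Starts at 0. Open to 1.5 or more for room above the plate.
- filter_tongue (a point): Filter bay: middle of the black tongue at the cover's front: 22 mm wide (y), 8 thick, 40 long; this point is 25 mm out from the cover's front. Shut, it lies 85 mm ahead (-x) of the bay's origin, 72 mm above the bench. Gripped across its width from above, it swivels between the pads as the cover swings. 
- filter_hinge (a point): Filter bay: point on the cover's hinge axis (along the bay's y), 60 mm behind (+x) the bay's origin and 50 mm above the bench; axes turn with the cover. With the cover shut the tongue point lies at x -145, z +22 mm from here. 
- filter_plate: filter plate, upright: white frame 72 mm wide (x), 10 thick (y), 56 high with steel mesh, orange tab 34 wide (x), 10 thick, on top, 72 mm high in all; 70 g. Origin: centre of its underside, 4 mm above the bench while in the slot; x, y as the bay's. Slot 12 mm wide, its top 36 mm and the tub's rim 50 mm above the bench: pull straight up by the tab.
- steel_dish: shallow loose rectangular steel dish 131 x 81 x 18 mm, on the left or the right of the bays. Origin: centre of its underside.
- tape_roll: yellow tape roll 66 mm across, 24 mm high, on the side where the dish is not; leave alone. Origin: centre of its underside.
- blue_plug: blue knurled plug 42 mm across, 32 mm high, in front, between the bays; leave alone. Origin: centre of its underside.
- sample_bottle: white bottle with blue cap, 46 mm across, 99 mm high, behind, between the bays; leave alone. Origin: centre of its underside.
There are look-alikes about, which are no part of the job. Several things look just like the steel_dish: the one meant starts farthest to the robot's right.

How it is judged:
On the way, in this order (a step that is already met when the one before it is completed fails the run):
1. the ajar cover is pressed fully shut, the other still shut (value of joint standby_cover below 0.03 rad and value of joint filter_cover below 0.1 rad), for 0.2 s.
2. the filter bay's cover is swung back, past 1.4 rad (value of joint filter_cover above 1.4 rad), for 0.2 s.
3. the plate is drawn up clear of its bay in the fingers (height (world z) of filter_plate above 0.06 m and contact force between the fingers and filter_plate above 1 N), for 0.1 s.
At the end, for the whole second after the job is handed in: The fingers hold the plate (over 1 N) with its underside more than 115 mm above the bench, within 40 mm horizontally of the dish's centre, within 0.25 rad of upright, slower than 0.03 m/s and off the dish; the standby cover is shut (under 0.03 rad) and the dish is within 30 mm of its start (contact force between the fingers and filter_plate above 1 N and height (world z) of filter_plate above 0.115 m and horizontal distance between filter_plate and steel_dish below 0.04 m and angle between filter_plate's own z axis and vertical below 0.25 rad and linear speed of filter_plate below 0.03 m/s and contact force between filter_plate and steel_dish below 0.1 N and value of joint standby_cover below 0.03 rad and distance of steel_dish from where it was at the start of the episode below 0.03 m); the arm keeps its last pose, push and grip.
It fails at once if the filter bay is opened (over 0.2 rad) while the standby cover is not shut (over 0.06 rad) (value of joint filter_cover above 0.2 rad and value of joint standby_cover above 0.06 rad).
It fails at once if the dish, tape roll, plug or bottle is shifted more than 30 mm (distance of any of steel_dish, tape_roll, blue_plug, sample_bottle from where it was at the start of the episode above 0.03 m).
It also fails if it takes over 72 s, if anything falls off the work surface, if the arm or the gripper's body presses on something with over 40 N, if the wrist force passes 120 N, or if a joint passes its speed limit or range.

## Working session

There is one attempt and no reset: what is moved stays moved. The work goes in short steps, Python scripts to look and compute and a tool call to move; the robot and the scene stay as the last step left them, time stands still between calls to the robot, and variables do not carry over. Pictures are saved under pics/ and viewed, at most 10 in all, crops included, and the job is handed in when it is done.

Besides the shell and the picture viewer there is one more tool, called after ">>>" as name(argument=value, ...) on one line, values as JSON. jog_arm: Moves the arm, as the interface text tells. Its arguments: {"type":"object","properties":{"series":{"type":"array"}},"required":["series"]}

```bash
mkdir -p pics; cat > h.py <<'E'
import numpy as np, cv2, sys
sys.path.insert(0,'.')
from bench import ctrl
def cloud(c):
    z=c["z_map"]; v,u=np.mgrid[:z.shape[0],:z.shape[1]]
    p=np.stack([(u-c["cx"])/c["fx"]*z,(v-c["cy"])/c["fy"]*z,z],-1)
    R=np.array(c["rotation"]); 
    if R.size==4:
        from scipy.spatial.transform import Rotation as Ro
        R=Ro.from_quat(np.roll(R,-1)).as_matrix()
    P=p@R.reshape(3,3).T+np.array(c["xyz"]); P[z==0]=np.nan
    return P
E
python3 - <<'E'
from h import *
for n in("top","scene"):
    c=ctrl.camera(n); np.savez(n+"0.npz",P=cloud(c),f=c["frame"]); cv2.imwrite(f"pics/{n}0.png",c["frame"]); print(n,c["xyz"],c["rotation"],c["fx"])
print(ctrl.get_obs())
E
```

```text
top [ 0.41465101 -0.00237141  1.32611496] [ 0.03062002 -0.70512944  0.70782544 -0.02894874] 396.083573509755
scene [-0.06894897 -0.90720526  0.76319452] [-0.46754764  0.83178537 -0.2650928   0.1387736 ] 463.7265691550375
{'time_s': 0.1, 'q': array([ 1.08767742e+00,  1.81501244e-01,  1.60788875e+00, -3.45167250e-05,
        1.35379090e+00, -2.06299930e-01]), 'dq': array([ 0.00028134, -0.00238823, -0.00260015, -0.00052507, -0.00295105,
       -0.00051758]), 'joint_efforts': array([ 7.21624838e-04, -4.45878446e+01, -3.52238166e+01, -2.94423244e-04,
        4.13325266e-03, -2.66706559e-05]), 'eef_pos': array([0.15690757, 0.55266918, 0.23046415]), 'eef_rot': array([-2.52492549e-04,  1.37964250e-01,  9.90436891e-01, -7.53100053e-04]), 'wrist_force': array([ 0.47979977,  0.04190609, -0.28874519]), 'torque': array([ 0.0036877 , -0.01289858,  0.01742537]), 'grasp_force': 0.0, 'opening': 1.0000771459120834}
```

View pics/top0.png

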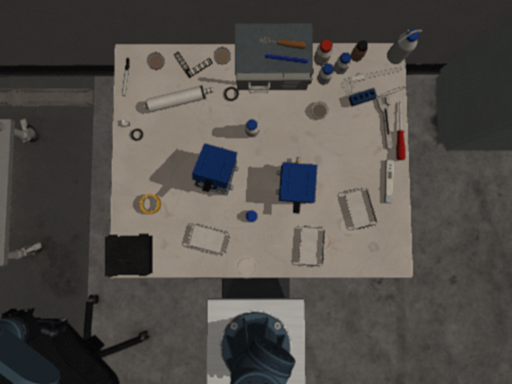

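View pics/scene0.png

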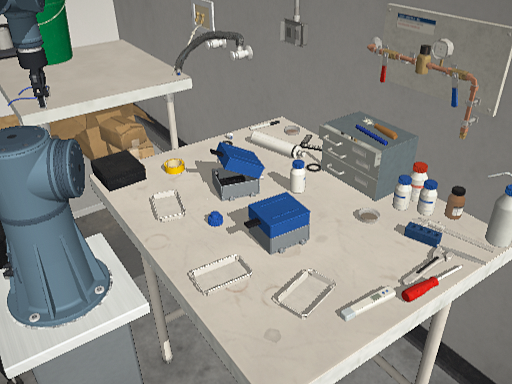

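Top view: the ajar bay is at (213,167), so that is the standby bay. The shut bay is at (298,183), so that is the filter bay. Three look-alike dishes are at (206,239), (308,245) and (357,209); the one farthest to the robot's right (−y, image right) is (357,209). The tape roll (150,204), plug (251,216) and bottle (252,128) stay put.

```bash
python3 - <<'E'
from h import *
d=np.load("top0.npz"); P=d["P"]; f=d["f"].astype(int)
s=np.load("scene0.npz"); PS=s["P"]; fs=s["f"].astype(int)
def blue(f): return (f[...,0]>f[...,2]+40)&(f[...,0]>60)
def rep(n,Q):
    r=cv2.minAreaRect((Q[:,:2]*1000).astype(np.float32)); print(n,len(Q),np.round(r[0],1),np.round(r[1],1),round(r[2],1),"z",np.round(np.nanpercentile(Q[:,2],[2,50,98]),3))
for n,(u0,u1,v0,v1) in dict(stand=(185,245,140,195),filt=(270,325,155,210)).items():
    m=np.zeros(f.shape[:2],bool); m[v0:v1,u0:u1]=1
    a=m&blue(f)&(P[...,2]>.05); Q=P[a]; rep(n,Q)
    if n=="filt": rep("top",Q[Q[:,2]>.083])
    b=m&(f.max(-1)<45)&(P[...,2]>.055)&(P[...,2]<.2); rep(n+" tongue",P[b]); print(np.mean(P[b],0))
    # scene camera blue within the region
    c=Q[:,:2].mean(0); k=blue(fs)&(np.hypot(PS[...,0]-c[0],PS[...,1]-c[1])<.1)&(PS[...,2]>.045); rep(n+" scene",PS[k])
    # plane of top
    if n=="stand":
        A=np.c_[Q[:,:2],np.ones(len(Q))]; w=np.ones(len(Q),bool)
        for _ in range(5):
            x=np.linalg.lstsq(A[w],Q[w,2],rcond=None)[0]; w=abs(A@x-Q[:,2])<.004
        print("plane",x,w.sum(),"angle",np.arctan(np.hypot(*x[:2])),"rear dir deg",np.degrees(np.arctan2(-x[1],-x[0])))
        rep("standtop",Q[w])
for n,(u0,u1,v0,v1) in dict(dish=(335,380,182,235)).items():
    m=np.zeros(f.shape[:2],bool); m[v0:v1,u0:u1]=1
    rep(n,P[m&(P[...,2]>.009)&(P[...,2]<.03)])
for n,(u,v) in dict(bottle=(252,128),plug=(251,216),roll=(150,204),dish2=(308,245)).items(): print(n,P[v,u].round(3))
t=d["f"][130:260,180:390]; cv2.imwrite("pics/crop.png",cv2.resize(t,None,fx=3.5,fy=3.5,interpolation=cv2.INTER_CUBIC))
E
```

```text
stand 1112 [586.6 121.5] [108.8 104.8] 74.1 z [0.089 0.116 0.141]
stand tongue 216 [516.8 142.7] [102.7  38.8] 73.9 z [0.107 0.128 0.145]
[0.52387624 0.14039538 0.1267549 ]
stand scene 1024 [575.9 125.7] [122.8 131.1] 73.3 z [0.069 0.112 0.141]
plane [-0.49337759  0.13712265  0.3875261 ] 1013 angle 0.4732634006825921 rear dir deg -15.532015914868474
standtop 1013 [586.9 121.2] [108.3 104. ] 74.1 z [0.089 0.115 0.141]
filt 1250 [ 528.1 -137.3] [106.6 116.6] 85.6 z [0.085 0.09  0.095]
top 1248 [ 528.1 -137.3] [106.6 116.6] 85.6 z [0.085 0.09  0.095]
filt tongue 47 [ 455.9 -133.7] [19.3 25.5] 86.7 z [0.071 0.076 0.08 ]
[ 0.45595865 -0.13184265  0.07599952]
filt scene 1804 [ 525.7 -138.6] [115.1 129.2] 84.5 z [0.057 0.09  0.094]
dish 164 [ 447.7 -351. ] [131.1  81.7] 14.6 z [0.009 0.016 0.022]
bottle [0.698 0.007 0.101]
plug [0.422 0.011 0.034]
roll [0.464 0.35  0.001]
dish2 [ 0.326 -0.177  0.002]
```

View pics/crop.png

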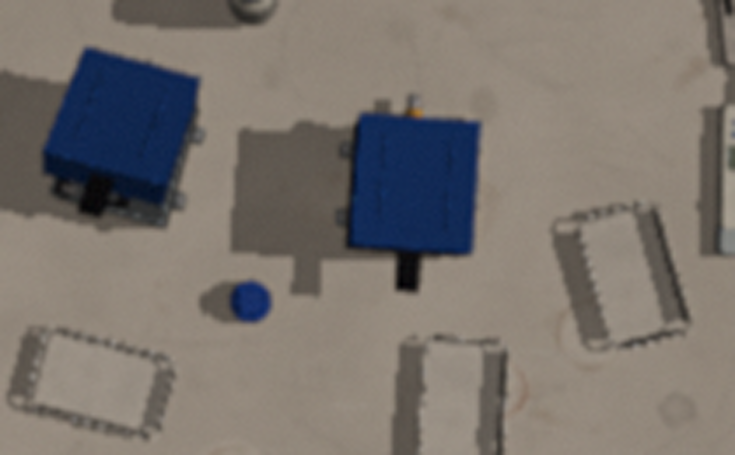

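Chosen dish: (357,209), which measures 131 × 82 mm centred at (0.448, −0.351). The crop confirms the ajar cover on the left bay and the shut cover with its tongue at the front on the right bay. Next I move to above the press point with the fingers closed.

>>> jog_arm(series=[[[-25,-15,2,0,0,0,0],[-25,-15,2,0,0,0,0],[-25,-15,2,0,0,0,0],[-25,-15,2,0,0,0,0],[-25,-15,2,0,0,0,0],[-25,-15,2,0,0,0,0],[-25,-15,2,0,0,0,0],[-25,-15,2,0,0,0,0],[-25,-15,2,0,0,0,0],[-25,-15,2,0,0,0,0]]])

```text
time_s: 1.1
eef_pos: [0.357, 0.3394, 0.2109]
eef_rot: [-0.0, 0.138, 0.99, -0.0]
wrist_force: [-0.1, -0.9, 0.2]
opening: -0.002
grasp_force: 0.0
```

>>> jog_arm(series=[[[-25,-15,2,0,0,0,0],[-25,-15,2,0,0,0,0],[-25,-15,2,0,0,0,0],[-25,-15,2,0,0,0,0],[-25,-15,2,0,0,0,0],[-25,-15,2,0,0,0,0],[-25,-15,2,0,0,0,0],[-25,-15,2,0,0,0,0],[-25,-15,2,0,0,0,0],[-20,-13,2,0,0,0,0]]])

```text
time_s: 2.1
eef_pos: [0.5525, 0.1299, 0.1907]
eef_rot: [-0.0, 0.138, 0.99, -0.0]
wrist_force: [0.7, 0.3, -0.2]
opening: -0.001
grasp_force: 0.0
```

```bash
cat >> h.py <<'E'
from scipy.spatial.transform import Rotation as Ro
def goto(p,yaw=None):
    "tool-frame shift (mm) and rz to reach p (mm) with tool x at -(cos,sin)(yaw deg)"
    o=ctrl.get_obs(); R=Ro.from_quat(np.roll(o["eef_rot"],-1)); M=R.as_matrix()
    r=""
    if yaw is not None:
        a=np.radians(yaw); x=np.array([-np.cos(a),-np.sin(a),0]); T=np.c_[x,np.cross([0,0,-1],x),[0,0,-1]]
        r=(R.inv()*Ro.from_matrix(T)).as_rotvec().round(3)
    print("at",(o["eef_pos"]*1000).round(1),"F",o["wrist_force"].round(1),"grip",round(o["opening"]*85.4,1),round(o["grasp_force"],1),"shift",(M.T@(np.array(p)-o["eef_pos"]*1000)).round(1),"rot",r)
E
python3 -c "
from h import *
goto([552.5,130.8,131],-15.6)"
```

```text
at [552.5 129.9 190.7] F [ 0.7  0.3 -0.2] grip -0.1 0.0 shift [ 0.2  0.8 59.7] rot [-0.    -0.001 -0.005]
```

>>> jog_arm(series=[[[0,0,20,0,0,0,0],[0,0,20,0,0,0,0],[0,0,15,0,0,0,0],[0,0,5,0,0,0,0],[5,0,5,0,0,0,0],[5,0,5,0,0,0,0],[3,0,4,0,0,0,0],[4,0,4,0,0,0,0],[3,0,5,0,0,0,0],[3,0,4,0,0,0,0]]])

```text
time_s: 3.1
eef_pos: [0.5294, 0.1377, 0.1041]
eef_rot: [0.0, 0.138, 0.99, 0.0]
wrist_force: [0.9, -0.0, 0.7]
opening: 0.003
grasp_force: 0.3
```

>>> jog_arm(series=[[[3,0,5,0,0,0,0],[2,0,4,0,0,0,0],[1,0,3,0,0,0,0],[1,0,2,0,0,0,0],[0,0,2,0,0,0,0],[0,0,1,0,0,0,0],[0,0,0,0,0,0,0],[0,0,0,0,0,0,0],[0,0,0,0,0,0,0],[0,0,0,0,0,0,0]]])

```text
time_s: 4.1
eef_pos: [0.5225, 0.1395, 0.0895]
eef_rot: [-0.001, 0.138, 0.99, -0.0]
wrist_force: [-9.9, -1.7, 23.0]
opening: 0.003
grasp_force: 11.5
```

>>> jog_arm(series=[[[0,0,-5,0,0,0,0],[0,0,-20,0,0,0,0],[0,0,-25,0,0,0,30],[0,0,-25,0,0,0,50],[0,0,0,0,0,-0.1,50],[0,0,0,0,0,-0.1,50],[20,-20,0,0,0,0,50],[20,-20,0,0,0,0,50],[20,-20,0,0,0,0,50],[0,0,0,0,0,0,50]]])

```text
time_s: 5.1
eef_pos: [0.4558, 0.0832, 0.1613]
eef_rot: [-0.002, 0.039, 0.999, -0.0]
wrist_force: [-0.4, 0.1, -0.6]
opening: 0.584
grasp_force: 0.0
```

```bash
python3 - <<'E'
from h import *
c=ctrl.camera("top"); P=cloud(c); f=c["frame"].astype(int); cv2.imwrite("pics/top1.png",c["frame"])
c=ctrl.camera("scene"); PS=cloud(c); fs=c["frame"].astype(int)
# standby cover top, seen by either camera
for P_,f_ in((P,f),(PS,fs)):
    k=(f_[...,0]>f_[...,2]+40)&(f_[...,0]>60)&(np.hypot(P_[...,0]-.563,P_[...,1]-.128)<.085)&(P_[...,2]>.05)
    Q=P_[k]; Q=Q[Q[:,2]>.083]; x=np.linalg.lstsq(np.c_[Q[:,:2],np.ones(len(Q))],Q[:,2],rcond=None)[0]
    print(len(Q),"slope",np.hypot(*x[:2]).round(4),"z",np.percentile(Q[:,2],[2,50,98]).round(4),np.round(cv2.minAreaRect((Q[:,:2]*1000).astype(np.float32))[0],1))
goto([443.3,-130.8,150],-4.4)
E
```

```text
898 slope 0.7669 z [0.0844 0.0896 0.0968] [563.8 120.3]
798 slope 0.1548 z [0.0839 0.0913 0.0946] [556.  130.3]
at [458.5  84.1 162.2] F [-0.  -0.3  0.5] grip 50.0 0.0 shift [  -1.6 -215.5   12.2] rot [ 0.     0.    -0.001]
```

>>> jog_arm(series=[[[0,-27,0,0,0,0,50],[0,-27,0,0,0,0,50],[0,-27,0,0,0,0,50],[0,-27,0,0,0,0,50],[0,-27,0,0,0,0,50],[0,-27,0,0,0,0,50],[0,-27,0,0,0,0,50],[-2,-26,0,0,0,0,50],[0,0,10,0,0,0,50],[0,0,0,0,0,0,50]]])

```text
time_s: 6.2
eef_pos: [0.4438, -0.1299, 0.1509]
eef_rot: [-0.001, 0.039, 0.999, 0.001]
wrist_force: [0.6, 0.6, -0.6]
opening: 0.586
grasp_force: 0.0
```

```bash
python3 - <<'E'
from h import *
goto([443.3,-130.8,52],-4.4)
c=ctrl.camera("scene"); t=c["frame"][150:290,170:350]; cv2.imwrite("pics/s2.png",cv2.resize(t,None,fx=4,fy=4,interpolation=cv2.INTER_CUBIC))
E
```

```text
at [ 443.8 -129.9  150.9] F [ 0.6  0.6 -0.6] grip 50.1 0.0 shift [ 0.2 -1.1 98.9] rot [ 0.002 -0.002 -0.001]
```

View pics/s2.png

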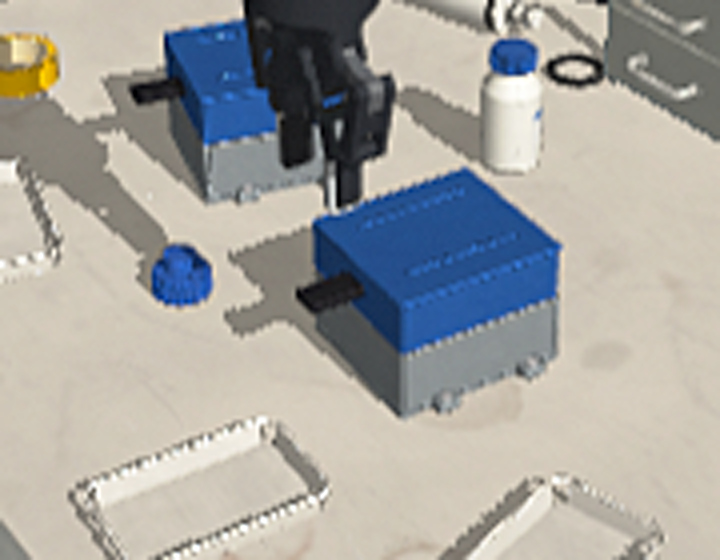

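The standby cover (crop 230,90) is shut, and the gripper hangs over the filter tongue (crop 330,290). Next I go down and grip it.

>>> jog_arm(series=[[[0,-1,20,0,0,0,50],[0,0,25,0,0,0,50],[0,0,25,0,0,0,50],[0,0,20,0,0,0,50],[0,0,9,0,0,0,50],[0,0,0,0,0,0,10],[0,0,0,0,0,0,10],[0,0,0,0,0,0,10],[0,0,0,0,0,0,10],[0,0,0,0,0,0,10]]])

```text
time_s: 7.25
eef_pos: [0.4445, -0.1302, 0.0542]
eef_rot: [0.001, 0.038, 0.999, 0.001]
wrist_force: [0.8, 5.1, -1.9]
opening: 0.241
grasp_force: 58.6
```

```bash
python3 - <<'E'
from h import *
goto([443.3,-130.8,52],-4.4)
th=np.linspace(0,1.65,34); X=145-145*np.cos(th)+22*np.sin(th); Z=145*np.sin(th)+22*np.cos(th)-22
print(np.c_[-np.diff(X),-np.diff(Z)].round(0).astype(int).tolist(), X[-1],Z[-1],np.c_[th,X,Z][[10,20,30,33]].round(1))
E
```

```text
at [ 444.5 -130.2   54.2] F [ 0.8  5.1 -1.9] grip 20.6 58.6 shift [ 1.2 -0.7  2.2] rot [ 0.002  0.001 -0.   ]
[[-1, -7], [-2, -7], [-2, -7], [-2, -7], [-3, -7], [-3, -7], [-3, -7], [-4, -6], [-4, -6], [-4, -6], [-5, -6], [-5, -5], [-5, -5], [-5, -5], [-6, -5], [-6, -4], [-6, -4], [-6, -4], [-6, -3], [-7, -3], [-7, -3], [-7, -2], [-7, -2], [-7, -2], [-7, -1], [-7, -1], [-7, -1], [-7, 0], [-7, 0], [-7, 0], [-7, 1], [-7, 1], [-7, 1]] 178.40355950296262 120.80476957207009 [[  0.5  28.3  66.8]
 [  1.   85.2 111.9]
 [  1.5 156.7 124.2]
 [  1.6 178.4 120.8]]
```

>>> jog_arm(series=[[[-1,0,-7,0,0,0,10],[-2,0,-7,0,0,0,10],[-2,0,-7,0,0,0,10],[-2,0,-7,0,0,0,10],[-3,0,-7,0,0,0,10],[-3,0,-7,0,0,0,10],[-3,0,-7,0,0,0,10],[-4,0,-6,0,0,0,10],[-4,0,-6,0,0,0,10],[-4,0,-6,0,0,0,10]]])

```text
time_s: 8.25
eef_pos: [0.4721, -0.1323, 0.1205]
eef_rot: [0.0, 0.038, 0.999, 0.001]
wrist_force: [6.6, 2.8, -11.0]
opening: 0.236
grasp_force: 59.1
```

>>> jog_arm(series=[[[-5,0,-6,0,0,0,10],[-5,0,-5,0,0,0,10],[-5,0,-5,0,0,0,10],[-5,0,-5,0,0,0,10],[-6,0,-5,0,0,0,10],[-6,0,-4,0,0,0,10],[-6,0,-4,0,0,0,10],[-6,0,-4,0,0,0,10],[-6,0,-4,0,0,0,10],[-7,0,-3,0,0,0,10]]])

```text
time_s: 9.25
eef_pos: [0.528, -0.1368, 0.1645]
eef_rot: [-0.001, 0.038, 0.999, 0.001]
wrist_force: [0.1, 6.1, -7.8]
opening: 0.24
grasp_force: 59.2
```

>>> jog_arm(series=[[[-7,0,-3,0,0,0,10],[-7,0,-2,0,0,0,10],[-7,0,-2,0,0,0,10],[-7,0,-2,0,0,0,10],[-7,0,-1,0,0,0,10],[-7,0,-1,0,0,0,10],[-7,0,-1,0,0,0,10],[-7,0,0,0,0,0,10],[-7,0,0,0,0,0,10],[-7,0,0,0,0,0,10]]])

```text
time_s: 10.25
eef_pos: [0.5982, -0.1423, 0.1775]
eef_rot: [-0.001, 0.038, 0.999, 0.001]
wrist_force: [-1.9, 3.5, -5.8]
opening: 0.226
grasp_force: 58.7
```

>>> jog_arm(series=[[[-7,0,0,0,0,0,10],[-7,0,1,0,0,0,10],[-7,0,1,0,0,0,10],[-7,0,1,0,0,0,10],[0,0,0,0,0,0,10],[0,0,0,0,0,0,10],[0,0,0,0,0,0,40],[0,0,0,0,0,0,40],[0,0,0,0,0,0,40],[0,0,0,0,0,0,40]]])

```text
time_s: 11.25
eef_pos: [0.6264, -0.1454, 0.1744]
eef_rot: [0.0, 0.038, 0.999, -0.0]
wrist_force: [-0.7, -0.1, 0.6]
opening: 0.472
grasp_force: 0.0
```

```bash
python3 - <<'E'
from h import *
goto([516,-136.4,140],-4.4)
c=ctrl.camera("scene"); t=c["frame"][110:260,170:370]; cv2.imwrite("pics/s3.png",cv2.resize(t,None,fx=4,fy=4,interpolation=cv2.INTER_CUBIC))
E
```

```text
at [ 626.4 -145.4  174.4] F [-0.7 -0.1  0.6] grip 40.3 0.0 shift [110.8   0.5  34.4] rot [-0.  0. -0.]
```

View pics/s3.png

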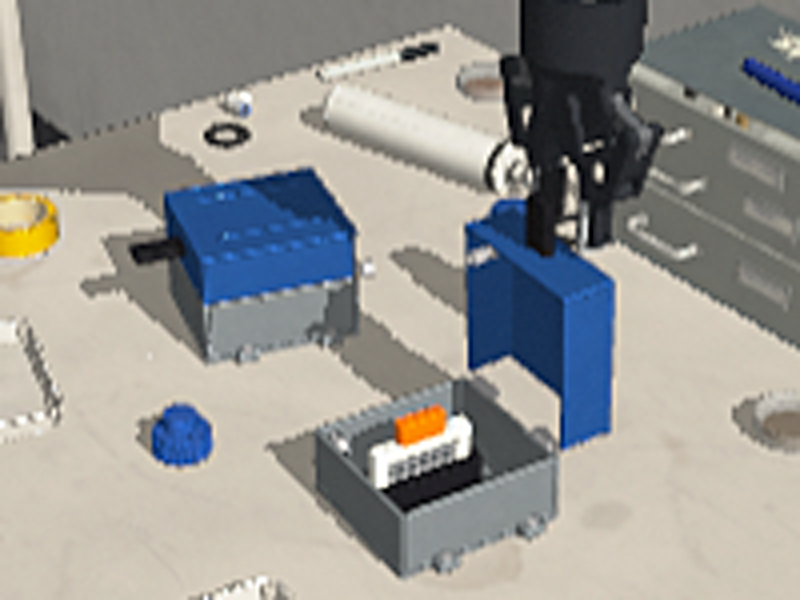

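The filter cover stands past upright (crop 540,330), and the plate with its orange tab is exposed (420,425). Next I go up, move over the tab and measure it.

>>> jog_arm(series=[[[0,0,-20,0,0,0,40],[0,0,-20,0,0,0,40],[0,0,-20,0,0,0,40],[20,0,0,0,0,0,40],[20,0,0,0,0,0,40],[20,0,0,0,0,0,40],[20,0,0,0,0,0,40],[20,0,0,0,0,0,40],[11,0,0,0,0,0,40],[0,0,0,0,0,0,40]]])

```text
time_s: 12.3
eef_pos: [0.5151, -0.1368, 0.2345]
eef_rot: [0.0, 0.039, 0.999, -0.0]
wrist_force: [0.1, -0.7, 1.1]
opening: 0.471
grasp_force: 0.0
```

```bash
python3 - <<'E'
from h import *
for n in("scene","top"):
    c=ctrl.camera(n); P=cloud(c); f=c["frame"].astype(int)
    k=(f[...,2]>f[...,0]+80)&(f[...,2]>f[...,1]+40)&(np.hypot(P[...,0]-.516,P[...,1]+.136)<.05)&(P[...,2]>.05)
    if k.sum(): print(n,k.sum(),P[k].mean(0).round(4),P[k].min(0).round(4),P[k].max(0).round(4))
    k=(f[...,0]>f[...,2]+30)&(f[...,0]>50)&(np.hypot(P[...,0]-.6,P[...,1]+.14)<.1)&(P[...,2]>.05)
    print(n,"cover x/z",P[k].min(0),P[k].max(0))
goto([516,-136.4,50],-4.4)
E
```

```text
scene 90 [ 0.5148 -0.1384  0.0719] [ 0.4981 -0.1434  0.0585] [ 0.5331 -0.1269  0.0796]
scene cover x/z [ 0.5051679  -0.20883215  0.05473352] [ 0.62962168 -0.08493027  0.59613412]
top 24 [ 0.51   -0.1365  0.0745] [ 0.5008 -0.1413  0.0599] [ 0.5193 -0.1313  0.0824]
top cover x/z [ 0.54551695 -0.12321629  0.15629409] [ 0.62476195 -0.07970781  0.54863355]
at [ 516.4 -137.1  234.7] F [-0.1 -0.1 -0.1] grip 40.1 0.0 shift [  0.6   0.7 184.7] rot [-0.     0.001 -0.   ]
```

The tab measures (0.515, −0.137), directly below the tool, so I go down with a 40 mm opening.

>>> jog_arm(series=[[[0,0,30,0,0,0,40],[0,0,30,0,0,0,40],[0,0,30,0,0,0,40],[0,0,30,0,0,0,40],[0,0,25,0,0,0,40],[0,0,20,0,0,0,40],[0,0,15,0,0,0,40],[0,0,4,0,0,0,40],[0,0,0,0,0,0,40],[0,0,0,0,0,0,40]]])

```text
time_s: 13.4
eef_pos: [0.5167, -0.1372, 0.051]
eef_rot: [0.001, 0.038, 0.999, -0.0]
wrist_force: [0.0, -0.4, 0.6]
opening: 0.471
grasp_force: 0.0
```

>>> jog_arm(series=[[[0,0,0,0,0,0,20],[0,0,0,0,0,0,0],[0,0,0,0,0,0,0],[0,0,0,0,0,0,0],[0,0,0,0,0,0,0],[0,0,0,0,0,0,0],[0,0,-4,0,0,0,0],[0,0,-6,0,0,0,0],[0,0,-8,0,0,0,0],[0,0,-8,0,0,0,0]]])

```text
time_s: 14.4
eef_pos: [0.5157, -0.1369, 0.077]
eef_rot: [-0.0, 0.038, 0.999, -0.0]
wrist_force: [0.5, 0.3, -0.2]
opening: 0.103
grasp_force: 58.3
```

>>> jog_arm(series=[[[0,0,-10,0,0,0,0],[0,0,-12,0,0,0,0],[0,0,-15,0,0,0,0],[0,0,-15,0,0,0,0],[0,0,-15,0,0,0,0],[0,0,-15,0,0,0,0],[0,0,-15,0,0,0,0],[0,0,-15,0,0,0,0],[0,0,-11,0,0,0,0],[0,0,0,0,0,0,0]]])

```text
time_s: 15.4
eef_pos: [0.5168, -0.1374, 0.2016]
eef_rot: [0.002, 0.038, 0.999, -0.001]
wrist_force: [0.1, -0.5, -2.1]
opening: 0.102
grasp_force: 58.4
```

```bash
python3 - <<'E'
from h import *
goto([447.7,-351,200],-4.4)
c=ctrl.camera("scene"); t=c["frame"][110:320,170:370]; cv2.imwrite("pics/s4.png",cv2.resize(t,None,fx=2.8,fy=2.8,interpolation=cv2.INTER_CUBIC))
E
```

```text
at [ 516.8 -137.4  201.6] F [ 0.1 -0.5 -2.1] grip 8.7 58.4 shift [  52.6 -218.3    1.8] rot [-0.002  0.004  0.   ]
```

View pics/s4.png

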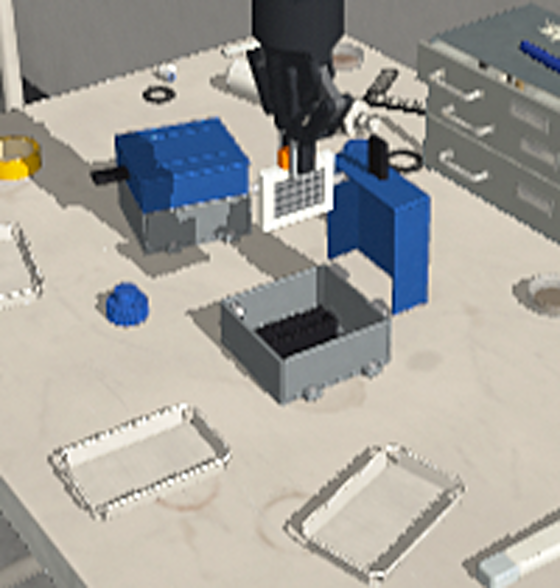

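The plate is out and upright in the gripper (crop 300,190). The dish is at crop (375,510), and I carry the plate over it.

>>> jog_arm(series=[[[3,-12,0,0,0,0,0],[6,-24,0,0,0,0,0],[6,-26,0,0,0,0,0],[6,-26,0,0,0,0,0],[6,-26,0,0,0,0,0],[6,-26,0,0,0,0,0],[6,-26,0,0,0,0,0],[6,-26,0,0,0,0,0],[5,-18,0,0,0,0,0],[2,-8,0,0,0,0,0]]])

```text
time_s: 16.45
eef_pos: [0.4459, -0.3518, 0.1984]
eef_rot: [-0.001, 0.039, 0.999, 0.0]
wrist_force: [-0.2, 0.4, -0.7]
opening: 0.107
grasp_force: 58.4
```

>>> jog_arm(series=[[[0,0,0,0,0,0,0],[0,0,0,0,0,0,0],[0,0,0,0,0,0,0],[0,0,0,0,0,0,0],[0,0,0,0,0,0,0],[0,0,0,0,0,0,0],[0,0,0,0,0,0,0],[0,0,0,0,0,0,0],[0,0,0,0,0,0,0],[0,0,0,0,0,0,0]]])

```text
time_s: 17.45
eef_pos: [0.4471, -0.3503, 0.1993]
eef_rot: [-0.0, 0.038, 0.999, 0.0]
wrist_force: [0.0, -0.3, -0.8]
opening: 0.109
grasp_force: 58.4
```

```bash
python3 - <<'E'
from h import *
goto([447.7,-351,200],-4.4)
c=ctrl.camera("scene"); P=cloud(c); f=c["frame"].astype(int)
k=(np.hypot(P[...,0]-.448,P[...,1]+.351)<.05)&(P[...,2]>.08)&(P[...,2]<.19)&(f.min(-1)>90)
print(k.sum(),np.median(P[k],0).round(3),np.percentile(P[k][:,2],[1,99]).round(3))
t=c["frame"][110:350,150:390]; cv2.imwrite("pics/s5.png",cv2.resize(t,None,fx=2.4,fy=2.4,interpolation=cv2.INTER_CUBIC))
E
```

```text
at [ 447.1 -350.3  199.3] F [ 0.  -0.3 -0.8] grip 9.3 58.4 shift [-0.6 -0.7 -0.7] rot [ 0. -0. -0.]
425 [ 0.443 -0.353  0.17 ] [0.153 0.189]
```

View pics/s5.png

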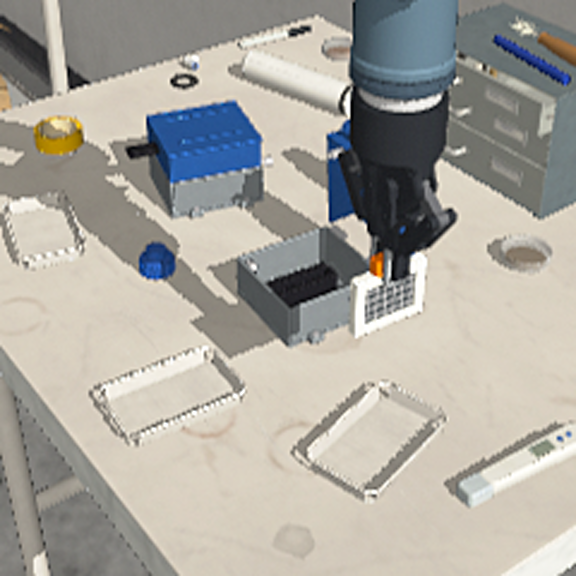

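The plate hangs upright (crop 390,300) with its underside at about 0.15 m, over the middle of the dish (370,440). The standby cover (205,150) is shut and nothing else has moved, so I hand in.

```bash
python3 -c "
from h import *
print(ctrl.hand_in())"
```

```text
the job is handed in; nothing more can be done
None
```

I handed the job in with the standby cover pressed shut, the filter cover swung back, and the plate held upright and still about 15 cm above the bench over the middle of the right-hand dish; hand-in returned no verdict.

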